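# Clamp the syrup bottle and snap its cap on

## Task

Turn the crank of the red bottle clamp clockwise until its jaw grips the brown syrup bottle tight against the V-block, and leave it tight. Then take the loose yellow spout cap and press it straight down onto the bottle's neck until it clicks home; keep pressing down firmly (about 10 N, a kilogram's weight) after the click and finish like that, your fingers still on the cap and pushing. The bottle stays upright in the clamp and the amber jar and the white timer stay where they stand.

Things in the scene. Friction and masses are not known exactly. Their poses are not given: they have to be found in the camera images.
- clamp: Red and grey bottle clamp, fixed. Origin: on the counter under the clamped bottle's centre. +y points from the jaw to the red V-block (62 mm high, 90-degree V, centres the bottle on the origin within 4 mm); z up. Base plate 110 (x) x 290 (y) x 12 mm, from y = -205 to +85. The crank's gearbox stands at y = -155 mm, its post 95 mm high.
- jaw: Sliding steel jaw with a springy black rubber face (yields 4 mm) 56 mm wide, 16 to 56 mm above the counter. Origin: centre of its face. It slides along the clamp's +y towards the bottle, 12 mm per radian of crank; it is tight when the bottle is against the V (face then 32 mm from the clamp's origin).
- crank (a joint): Crank angle, rad; 0 = open, arm along the clamp's -x; clockwise from above is positive and closes the jaw. Starts at 0 to 1.2; it meets the bottle near 2.67, stalls at 2.8 to 3.0. Turning takes about 5 N at the knob; friction keeps it where left. Push the knob with 8 to 12 N at the stall to make the jaw tight: the jaw presses 4 times the push beyond 5 N; about 10 N stays after letting go.
- crank_axis (a point): Point on the crank's vertical axis at the height of the middle of the knob (128 mm above the counter).
- knob_mid (a point): Middle of the crank's upright black knob: 22 mm diameter, 40 mm tall (108 to 148 mm above the counter), turning freely on its pin, 50 mm from crank_axis. The crank's arm lies just below it, 95 to 107 mm above the counter.
- bottle: Dark brown syrup bottle with white band, loose, 0.3 to 0.6 kg, standing on the clamp's base plate (12 mm up) between jaw and V. Origin: centre of its underside, z up. Body 64 mm diameter up to 96 mm, shoulder to a 29 mm neck from 113 mm, tapering from 131 mm to 20 mm diameter at the top, 137 mm. Four spring beads stand 4.5 mm out of the neck at 128 mm.
- neck_top (a point): Centre of the top of the bottle's neck, 137 mm above the bottle's underside.
- cap: Yellow snap cap, loose, upright on the counter, 30 g. Origin: centre of its underside, z up. Skirt 50 mm diameter, 20.5 mm tall, flat ledge; above it a round spout, 26 mm diameter, to 53 mm, to grip. Mouth 34 mm, inside depth 17 mm. On the neck its underside meets the beads 4 mm below neck_top, resists with about 10 N over some 4 mm, clicks (force drops) and bottoms, home, 17 mm below neck_top.
- cap_spout (a point): Point on the cap's axis, 40 mm above its underside: where to put the TCP to grip the spout with the fingertips just above the ledge.
- jar: Bystander: small amber jar with red lid, 56 mm diameter, 70 mm tall; origin at its underside.
- timer: Bystander: white kitchen timer lying flat, 62 x 62 x 18 mm; origin at its underside.
Things that resemble listed ones, but are neither listed nor needed, are in the scene too. Of the things that look like the cap, take the one that is farthest to the robot's left at the start.

How it is judged:
By the outcome, as a careful person would: the job done as asked, in the order asked, and still so for the second after the job is handed in, while the arm keeps its last pose, push and grip.
It also fails if it takes over 69 s, if anything falls off the work surface, if the arm or the gripper's body presses on something with over 40 N, if the wrist force passes 120 N, or if a joint passes its speed limit or range.

## Robot

A 6-joint arm with a two-finger parallel gripper is mounted at the origin on the work surface. World frame = base frame: x ahead of the robot, y to its left, z up, the work surface at z = 0. Lengths are in m, angles in rad, forces in N, time in s.
With the tool pointing down it reaches from about 0.35 to 0.975 m from the base axis. Payload 7.1 kg.
Tool frame: the origin (TCP) lies between the finger pads, 19 mm behind the fingertips; this is the grasp point; z points along the fingers, y is the line along which they close (so a half turn about z gives the same grasp; the last joint's range is limited). The gripper opens to 88 mm and grips with 3 to 60 N. Pads are 20 mm wide; open, the fingers measure 115 mm over their backs; the gripper's body (75 mm by 178 mm) begins 61 mm behind the grasp point.
Start: joints at [-1.181, 0.423, 1.63, -0, 1.089, -0.019], TCP at [0.248, -0.573, 0.241] pointing down, gripper open.
Joint ranges: [-3, 3], [-0.9, 2.11], [0.09, 2.58], [-1.31, 4.45], [0.11, 2.69], [-2.54, 2.54]. Speed limits (rad/s): [2.39, 2.39, 3.01, 3.14, 3.14, 3.14].

## Interface

Orientations are given as a 3x3 rotation matrix whose columns are the frame's x, y, z axes.
In Python, from bench import state, read_camera, camera_model, finish_job, boxes_of gives the robot as it stands.
- The arm moves only by the tool carry_out, never from a script. Its arguments are lists of equal length, an entry for each row: "slide": the shift along the world's x, y, z in units of 0.15 m (1.0 is 0.15 m), a list of three; "angular": the turn, a rotation vector about the world's x, y, z in units of 60 degrees (1.0 is 60 degrees), a list of three; "grip": the closure, from 0 (fully open) to 1 (shut). In form: {"slide": [[tx, ty, tz], ...], "angular": [[rx, ry, rz], ...], "grip": [grip, ...]}. A call has 1 to 10 rows; each row is the pose to reach, as a shift and turn from the pose commanded when the call began; what a row does not reach only later rows make up. A row lasts 1/12 s, in which the tool goes at most 41.7 mm and 7.16 degrees, less where a joint would pass 70% of its speed; a pose out of reach is approached as far as the arm can. A call with a number of a shift or a turn outside -1 to 1 is refused whole. A call with a gripper value outside its range is refused whole. The fingers move at their own pace and stop on an object; "newtons" is the grip in N (left out, the last holds). Time passes only in rows, so rows that repeat a pose let the fingers close. It gives the time, the measured TCP pose, the force, the opening and the grip force at its end, in the units of the state.
- state(): the state, without advancing time (a new reading comes with each control period).
- read_camera(name): name is "scene" or "top" or "wrist"; returns the picture (384x512x3 uint8, red, green, blue); there is no depth.
- camera_model(name): a dict with "camera_matrix" (3x3 intrinsics, pixels), "extrinsics" (4x4, takes a point from world to camera coordinates); the wrist camera has in their place "hand_eye" (4x4, takes a point from camera to tool coordinates, whose origin is the TCP and whose axes are the flange's). Camera axes: x right, y down, z forward; pixel columns grow to the right and rows downward; lengths in m; the calibration is good to about 2 mm. A picture is of the moment at which its call begins: read the wrist's pose just before it. camera_model takes no time and is no camera call.
- finish_job(): hands the job in; it is judged then, once.
Trained networks look in the newest picture that a camera, given by its name, has taken for a name from the list of things; names that differ only in an ending like _2 or _b are one class to them, and where a whole thing is asked for, a point or a joint stands for the part that bears it (a point fixed in the world has none). Each returns a list of dicts, best first, with "score" (0 to 1); they miss things now and then, are a little off and sometimes report something else, mostly with a low value. They report only what shows in the picture. A call takes as long as a camera call. They do not tell look-alikes from the thing itself.
- boxes_of(target, camera): "bbox" ([left, top, right, bottom] in pixels, round what is visible of it).
The state is a dict: "clock": time; "joints": joint angles; "joint_velocities": joint speeds; "joint_torque": joint torques, N m; "eef_pos": TCP position; "eef_rot": TCP orientation; "wrist_force": force on the tool from outside, world axes, zero at the start; "wrist_torque": the same for the moment, N m; "width": opening from 0.0 (shut) to 1.0 (fully open); "grip_force": force on a finger pad.
Only numpy, scipy, OpenCV 4.12 (cv2) and the standard library are available. Lean on these libraries where they do the work, as an engineer would, in place of code of your own. Each camera call takes 0.05 s, during which the arm holds its last target. There are 200 camera calls.

## Working session

There is one attempt and no reset: what is moved stays moved. The work goes in short steps, Python scripts to look and compute and a tool call to move; the robot and the scene stay as the last step left them, time stands still between calls to the robot, and variables do not carry over. Pictures are saved under pics/ and viewed, at most 11 in all, crops included, and the job is handed in when it is done.

Besides the shell and the picture viewer there is one more tool, called after "Request:" by a JSON object that holds its "api" and its "payload", one argument or row to a line. carry_out: Moves the arm, as the interface text tells. Its arguments: {"type":"object","properties":{"slide":{"type":"array","items":{"type":"array","items":{"type":"number"}}},"angular":{"type":"array","items":{"type":"array","items":{"type":"number"}}},"grip":{"type":"array","items":{"type":"number"}},"newtons":{"type":"number"}},"required":["slide","angular","grip"]}

```bash
mkdir -p pics; ls
python3 - <<'E'
from bench import *
import cv2,numpy as np
for n in ["scene","top"]:
    im=read_camera(n); cv2.imwrite(f"pics/{n}0.png",im[:,:,::-1])
    m=camera_model(n); print(n,np.round(m["camera_matrix"],1).tolist(),np.round(m["extrinsics"],4).tolist())
    for t in ["clamp","jaw","crank","knob_mid","bottle","cap","jar","timer"]:
        print(t,[(np.round(b["bbox"]).tolist(),round(b["score"],2)) for b in boxes_of(t,n)][:4])
m=camera_model("wrist");print(m)
s=state();print(s)
E
```

```text
pics
scene [[380.8, 0.0, 258.9], [0.0, 380.8, 194.1], [0.0, 0.0, 1.0]] [[0.8158, 0.5783, -0.0061, -0.3999], [0.4891, -0.6956, -0.5263, -0.2028], [-0.3086, 0.4264, -0.8503, 1.1614], [0.0, 0.0, 0.0, 1.0]]
clamp [([260.0, 149.0, 334.0, 256.0], 0.6)]
jaw [([278.0, 190.0, 310.0, 244.0], 0.9)]
crank [([273.0, 191.0, 297.0, 222.0], 0.91), ([278.0, 189.0, 310.0, 244.0], 0.32)]
knob_mid [([272.0, 192.0, 281.0, 198.0], 0.52)]
bottle [([293.0, 152.0, 322.0, 197.0], 0.78)]
cap [([156.0, 282.0, 178.0, 302.0], 0.83), ([130.0, 317.0, 156.0, 345.0], 0.58), ([100.0, 299.0, 122.0, 318.0], 0.57)]
jar [([308.0, 107.0, 328.0, 132.0], 0.77)]
timer [([220.0, 297.0, 258.0, 336.0], 0.7)]
top [[433.6, 0.0, 256.6], [0.0, 433.6, 193.8], [0.0, 0.0, 1.0]] [[-0.0092, -0.9997, 0.0204, -0.038], [-0.9988, 0.0082, -0.048, 0.504], [0.0478, -0.0208, -0.9986, 1.3066], [0.0, 0.0, 0.0, 1.0]]
clamp [([172.0, 146.0, 270.0, 202.0], 0.7)]
jaw [([219.0, 162.0, 241.0, 184.0], 0.61)]
crank [([235.0, 158.0, 257.0, 182.0], 0.6)]
knob_mid []
bottle [([188.0, 160.0, 213.0, 186.0], 0.75)]
cap [([315.0, 144.0, 337.0, 166.0], 0.71), ([3
[... 881 characters left out ...]
9e+00, -1.89831240e-02]), 'joint_velocities': array([-0.00169313,  0.0013013 ,  0.00017548, -0.00097978, -0.00184043,
        0.00124804]), 'joint_torque': array([-1.97430818e-03, -5.44562316e+01, -2.74053204e+01,  6.43565040e-02,
        1.66574871e-02,  1.20895277e-05]), 'eef_pos': array([ 0.24845087, -0.57348602,  0.24136962]), 'eef_rot': array([[ 9.17603912e-01,  3.97495989e-01, -1.39514997e-05],
       [ 3.97495989e-01, -9.17603911e-01, -3.13061808e-05],
       [-2.52460319e-05,  2.31810088e-05, -9.99999999e-01]]), 'wrist_force': array([ 0.62272288,  0.77193031, -0.29213943]), 'wrist_torque': array([ 0.03985124, -0.02658501, -0.06204022]), 'grip_force': 0.0, 'width': 1.0034959765466784}
```

Run:
```python
import cv2
a=cv2.imread("pics/scene0.png");b=cv2.imread("pics/top0.png")
cv2.imwrite("pics/topc.png",cv2.resize(b[120:270,100:420],None,fx=2.5,fy=2.5,interpolation=cv2.INTER_CUBIC))
cv2.imwrite("pics/scenec.png",cv2.resize(a[90:360,80:350],None,fx=2.2,fy=2.2,interpolation=cv2.INTER_CUBIC))
```

```text
(no output)
```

View pics/topc.png

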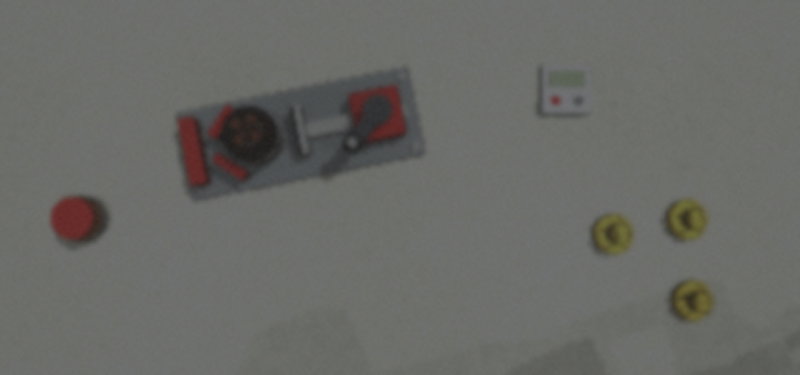

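View pics/scenec.png

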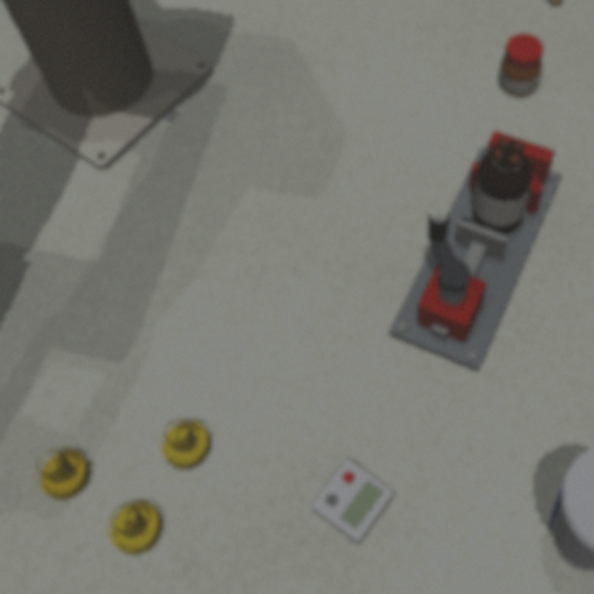

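Top crop: the clamp lies with its V-block to the left (robot's +y), and the crank hub is near (378,108). The leftmost cap is at (612,234), full-image (345,214). Scene crop: the knob is at about (437,225) and the hub at (455,285). I'll fit the clamp's pose next.

```bash
cat > h.py <<'E'
import numpy as np
from bench import *
def proj(n,P,K=None,T=None):
    m=camera_model(n); T=m["extrinsics"]; q=T[:3,:3]@P+T[:3,3]; u=m["camera_matrix"]@q; return u[:2]/u[2]
def ray(n,uv,z):
    m=camera_model(n); T=m["extrinsics"]; R=T[:3,:3]; c=-R.T@T[:3,3]
    d=R.T@np.linalg.inv(m["camera_matrix"])@np.array([uv[0],uv[1],1]); return c+d*(z-c[2])/d[2]
def wray(uv,z,s=None):
    s=s or state(); m=camera_model("wrist"); H=m["hand_eye"]; R=s["eef_rot"]
    c=R@H[:3,3]+s["eef_pos"]; d=R@H[:3,:3]@np.linalg.inv(m["camera_matrix"])@np.array([uv[0],uv[1],1]); return c+d*(z-c[2])/d[2]
def wproj(P,s):
    m=camera_model("wrist"); H=m["hand_eye"]; p=s["eef_rot"].T@(P-s["eef_pos"]); q=H[:3,:3].T@(p-H[:3,3]); u=m["camera_matrix"]@q; return u[:2]/u[2]
def cl(p,x,y,z):
    c,s=np.cos(p[2]),np.sin(p[2]); return np.array([p[0]+c*x-s*y,p[1]+s*x+c*y,z])
E
python3 - <<'E'
from h import *
from scipy.optimize import least_squares
T=lambda a:np.array(a)/2.5+[100,120]; S=lambda a:np.array(a)/2.2+[80,90]
obs=[("top",T((177,112)),(1,1)),("top",T((407,67)),(1,-1)),("top",T((425,153)),(-1,-1)),("top",T((193,200)),(-1,1)),
("scene",S((390,333)),(-1,-1)),("scene",S((478,370)),(1,-1)),("scene",S((560,175)),(1,1))]
# sign x guess below
def f(p,sg=1):
    return np.concatenate([proj(n,cl(p,.055*sg*a,.085 if b>0 else -.205,.012))-uv for n,uv,(a,b) in obs])
r=least_squares(f,[.55,.1,0.1]);p=r.x;print(p,np.round(r.fun,1))
print("axis",cl(p,0,-.155,.128))
for n,g in (("top",T),("scene",S)):
  for th in np.arange(0,1.3,.2):
    k=proj(n,cl(p,-.05*np.cos(th),-.155+.05*np.sin(th),.128)); print(n,th,np.round((k-[100,120])*2.5 if n=="top" else (k-[80,90])*2.2))
print("hub",(proj("top",cl(p,0,-.155,.1))-[100,120])*2.5)
for uv in((612,234),(686,220),(692,300)):print("cap",ray("top",T(uv),.03))
print("cap sc",[ray("scene",S(u),.03) for u in((65,472),(187,443),(136,526))])
print("bottle",ray("top",T((250,131)),.149),ray("scene",S((508,160)),.149))
E
```

```text
[0.55702507 0.12546294 0.19491114] [-0.6 -0.2  0.7 -1.1  0.9 -0.4  0.   0.  -1.2 -0.5  0.2 -0.4  0.5 -0.9]
axis [ 0.58704537 -0.02660212  0.128     ]
top 0.0 [388. 149.]
top 0.2 [379. 149.]
top 0.4 [370. 149.]
top 0.6000000000000001 [361. 146.]
top 0.8 [353. 142.]
top 1.0 [347. 136.]
top 1.2000000000000002 [341. 129.]
scene 0.0 [410. 247.]
scene 0.2 [415. 239.]
scene 0.4 [421. 233.]
scene 0.6000000000000001 [429. 228.]
scene 0.8 [437. 225.]
scene 1.0 [446. 223.]
scene 1.2000000000000002 [455. 222.]
hub [378.48854183 107.70108539]
cap [ 0.44085864 -0.30681749  0.03      ]
cap [ 0.45688986 -0.39671924  0.03      ]
cap [ 0.36078611 -0.40182066  0.03      ]
cap sc [array([ 0.37105522, -0.40691423,  0.03      ]), array([ 0.45168754, -0.31350687,  0.03      ]), array([ 0.46730888, -0.40342883,  0.03      ])]
bottle [0.55664499 0.11416632 0.149     ] [0.56933523 0.10298786 0.149     ]
```

Request:
{"api": "carry_out", "payload": {
  "slide": [
    [0.16,0.25,0.05],
    [0.32,0.5,0.1],
    [0.48,0.75,0.15],
    [0.64,1,0.2],
    [0.64,1,0.2]
  ],
  "angular": [
    [0,0,0],
    [0,0,0],
    [0,0,0],
    [0,0,0],
    [0,0,0]
  ],
  "grip": [0.4,0.4,0.4,0.4,0.4]
}}

```text
clock: 1.32
eef_pos: [0.3463, -0.42, 0.2723]
eef_rot: [[0.917, 0.399, 0.001], [0.399, -0.917, 0.001], [0.001, -0.0, -1.0]]
wrist_force: [0.1, -0.5, 0.5]
width: 0.664
grip_force: 0.0
```

Request:
{"api": "carry_out", "payload": {
  "slide": [
    [0.08,0.2,0],
    [0.16,0.4,0],
    [0.24,0.6,0],
    [0.32,0.8,0],
    [0.32,0.8,0]
  ],
  "angular": [
    [0,0,0],
    [0,0,0],
    [0,0,0],
    [0,0,0],
    [0,0,0]
  ],
  "grip": [0.4,0.4,0.4,0.4,0.4]
}}

```text
clock: 1.73
eef_pos: [0.3934, -0.2998, 0.2713]
eef_rot: [[0.916, 0.4, -0.0], [0.4, -0.916, 0.002], [0.001, -0.001, -1.0]]
wrist_force: [-0.1, -0.7, 0.0]
width: 0.599
grip_force: 0.0
```

Run:
```python
from h import *
import cv2
s=state();im=read_camera("wrist");cv2.imwrite("pics/w1.png",im[:,:,::-1])
print(s["clock"],s["eef_pos"],s["wrist_force"],s["width"])
for b in boxes_of("cap","wrist"): print(b, wray(((b["bbox"][0]+b["bbox"][2])/2,(b["bbox"][1]+b["bbox"][3])/2),.02,s))
```

```text
1.7333 [ 0.39337813 -0.29975206  0.27133199] [-0.09845638 -0.65578504  0.00182642] 0.5986867388631413
{'bbox': [263.4, 119.9, 297.0, 152.4], 'score': 0.82} [ 0.44642846 -0.31057741  0.02      ]
{'bbox': [325.8, 134.7, 357.7, 171.0], 'score': 0.71} [ 0.46044341 -0.40182847  0.02      ]
{'bbox': [296.0, 192.8, 325.0, 224.3], 'score': 0.59} [ 0.36612194 -0.39900679  0.02      ]
```

View pics/w1.png

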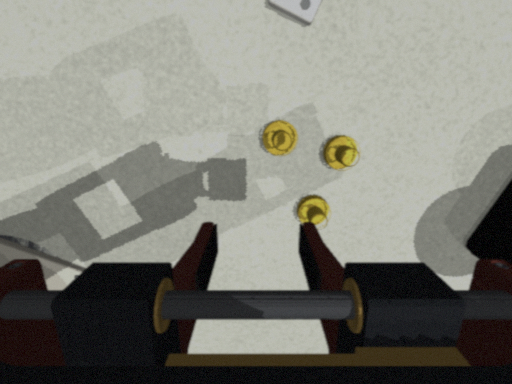

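The target cap sits at pixel (280,138) in the wrist picture, world about (0.446, -0.310). The other two caps are at (342,153) and (313,210). Next I move to the clamp.

Request:
{"api": "carry_out", "payload": {
  "slide": [
    [0.1,0.25,0],
    [0.2,0.5,0],
    [0.3,0.75,0],
    [0.4,1,0]
  ],
  "angular": [
    [0,0,0],
    [0,0,0],
    [0,0,0],
    [0,0,0]
  ],
  "grip": [0.4,0.4,0.4,0.4]
}}

```text
clock: 2.17
eef_pos: [0.4529, -0.1537, 0.2715]
eef_rot: [[0.919, 0.395, 0.001], [0.395, -0.919, -0.001], [0.0, 0.001, -1.0]]
wrist_force: [0.2, 0.5, -0.8]
width: 0.6
grip_force: 0.0
```

Request:
{"api": "carry_out", "payload": {
  "slide": [
    [0.1,0.25,0],
    [0.2,0.5,0],
    [0.3,0.75,0],
    [0.33,0.85,0],
    [0.33,0.85,0]
  ],
  "angular": [
    [0,0,0],
    [0,0,0],
    [0,0,0],
    [0,0,0],
    [0,0,0]
  ],
  "grip": [0.4,0.4,0.4,0.4,0.4]
}}

```text
clock: 2.58
eef_pos: [0.5035, -0.0245, 0.2714]
eef_rot: [[0.917, 0.4, 0.001], [0.4, -0.917, 0.0], [0.001, 0.0, -1.0]]
wrist_force: [-0.2, -0.2, 0.5]
width: 0.602
grip_force: 0.0
```

Run:
```python
from h import *
import cv2
s=state();im=read_camera("wrist");cv2.imwrite("pics/w2.png",im[:,:,::-1])
print(s["clock"],s["eef_pos"],s["wrist_force"],s["width"])
for n,z in (("knob_mid",.14),("crank",.1),("bottle",.14)):
  for b in boxes_of(n,"wrist"): print(n,b, wray(((b["bbox"][0]+b["bbox"][2])/2,(b["bbox"][1]+b["bbox"][3])/2),z,s))
p=[.557,.1255,.195]
for th in np.arange(.6,1.1,.1): print(th,cl(p,-.05*np.cos(th),-.155+.05*np.sin(th),.128),wproj(cl(p,-.05*np.cos(th),-.155+.05*np.sin(th),.148),s))
print("hub",wproj(cl(p,0,-.155,.107),s))
```

```text
2.5833 [ 0.50350677 -0.02449158  0.27139673] [-0.23099169 -0.24743633  0.47818918] 0.6019242741193533
knob_mid {'bbox': [242.8, 128.1, 259.1, 141.3], 'score': 0.56} [0.55247615 0.00444848 0.14      ]
crank {'bbox': [237.6, 95.3, 303.4, 144.1], 'score': 0.74} [ 0.57274617 -0.00949035  0.1       ]
bottle {'bbox': [121.3, 50.7, 199.9, 110.5], 'score': 0.96} [0.56438746 0.10126084 0.14      ]
0.6 [ 0.54107869 -0.00686145  0.128     ] [256.84119345 151.06159407]
0.7 [ 0.54327509 -0.00237202  0.128     ] [253.49660908 147.12938961]
0.7999999999999999 [0.54590871 0.00187572 0.128     ] [250.53247064 142.84642669]
0.8999999999999999 [0.54895324 0.0058393  0.128     ] [247.98095807 138.24713382]
0.9999999999999999 [0.55237825 0.00947914 0.128     ] [245.87164977 133.36963642]
1.0999999999999999 [0.55614953 0.01275887 0.128     ] [244.23110926 128.25568409]
hub [290.6309947  113.90827994]
```

View pics/w2.png

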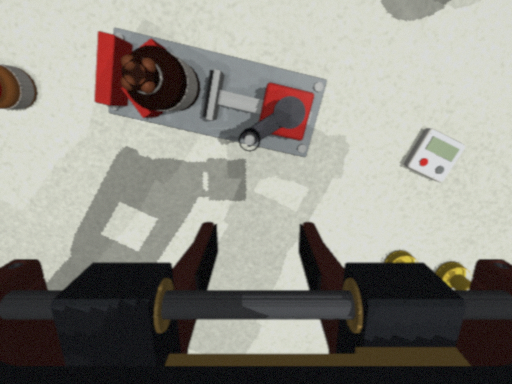

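The picture shows the knob top at about (250,139) and the hub at (289,112). The bottle's neck is at (139,75), and the plate corners are at (115,29), (326,80), (305,156) and (110,113). I'll refit the clamp pose with these.

Run:
```python
from h import *
from scipy.optimize import least_squares
s=state()
pts=[((115,29),(1,1)),((326,80),(1,-1)),((305,156),(-1,-1)),((110,113),(-1,1))]
f=lambda p:np.concatenate([wproj(cl(p,.055*a,.085 if b>0 else -.205,.012),s)-uv for uv,(a,b) in pts])
r=least_squares(f,[.557,.125,.195]);p=r.x;print(p,np.round(r.fun,1))
k=wray((250,139),.146,s);h=wray((289,112),.107,s);print("knob",k,"hub",h,"axis by fit",cl(p,0,-.155,.1))
print("neck",wray((139,75),.149,s), "hub wproj",wproj(cl(p,0,-.155,.107),s))
```

```text
[0.55635375 0.12282095 0.19068064] [-1.6 -1.1  1.9 -0.5  1.6  1.7 -1.7  0.9]
knob [5.47119116e-01 4.04959425e-04 1.46000000e-01] hub [ 0.58617757 -0.02760759  0.107     ] axis by fit [ 0.58573047 -0.02936974  0.1       ]
neck [0.56022091 0.11388899 0.149     ] hub wproj [290.30227214 113.07024654]
```

Request:
{"api": "carry_out", "payload": {
  "slide": [
    [0.15,0.08,0],
    [0.29,0.17,-0.1],
    [0.29,0.17,-0.35],
    [0.29,0.17,-0.6],
    [0.29,0.17,-0.8],
    [0.29,0.17,-0.93],
    [0.29,0.17,-0.93]
  ],
  "angular": [
    [0,0,0],
    [0,0,0],
    [0,0,0],
    [0,0,0],
    [0,0,0],
    [0,0,0],
    [0,0,0]
  ],
  "grip": [0.4,0.4,0.4,0.4,0.4,0.4,0.4]
}}

```text
clock: 3.37
eef_pos: [0.5424, -0.0022, 0.1279]
eef_rot: [[0.918, 0.395, -0.008], [0.395, -0.919, -0.0], [-0.007, -0.003, -1.0]]
wrist_force: [-0.6, 0.7, 0.2]
width: 0.601
grip_force: 0.0
```

Request:
{"api": "carry_out", "payload": {
  "slide": [
    [0,0,0],
    [0,0,0],
    [0,0,0],
    [0,0,0],
    [0,0,0],
    [0,0,0],
    [0,0,0],
    [0,0,0]
  ],
  "angular": [
    [0,0,0],
    [0,0,0],
    [0,0,0],
    [0,0,0],
    [0,0,0],
    [0,0,0],
    [0,0,0],
    [0,0,0]
  ],
  "grip": [0.9,0.9,0.9,0.9,0.9,0.9,0.9,0.9],
  "newtons": 15
}}

```text
clock: 4.03
eef_pos: [0.5452, 0.0006, 0.1333]
eef_rot: [[0.918, 0.397, 0.0], [0.397, -0.918, 0.001], [0.001, -0.001, -1.0]]
wrist_force: [-4.2, 5.7, 6.7]
width: 0.243
grip_force: 15.0
```

Run:
```python
from h import *
p0=np.deg2rad(145)
for d in (.2,.4,.6,.8,1.0,1.2,1.4,1.6,1.75,1.85,1.95,2.05,2.15,2.25): print(d,np.round(.05/.15*np.array([np.cos(p0-d)-np.cos(p0),np.sin(p0-d)-np.sin(p0)]),3))
```

```text
0.2 [0.043 0.05 ]
0.4 [0.096 0.091]
0.6 [0.156 0.121]
0.8 [0.22  0.138]
1.0 [0.286 0.142]
1.2 [0.352 0.133]
1.4 [0.415 0.11 ]
1.6 [0.472 0.076]
1.75 [0.51  0.043]
1.85 [0.532 0.019]
1.95 [ 0.552 -0.008]
2.05 [ 0.569 -0.037]
2.15 [ 0.583 -0.067]
2.25 [ 0.593 -0.099]
```

Request:
{"api": "carry_out", "payload": {
  "slide": [
    [0.02,0.026,0],
    [0.043,0.05,0],
    [0.07,0.072,0],
    [0.096,0.091,0],
    [0.125,0.107,0],
    [0.156,0.121,0],
    [0.188,0.131,0],
    [0.22,0.138,0],
    [0.253,0.141,0],
    [0.286,0.142,0]
  ],
  "angular": [
    [0,0,0],
    [0,0,0],
    [0,0,0],
    [0,0,0],
    [0,0,0],
    [0,0,0],
    [0,0,0],
    [0,0,0],
    [0,0,0],
    [0,0,0]
  ],
  "grip": [0.9,0.9,0.9,0.9,0.9,0.9,0.9,0.9,0.9,0.9],
  "newtons": 20
}}

```text
clock: 4.87
eef_pos: [0.5872, 0.0249, 0.1334]
eef_rot: [[0.918, 0.396, -0.002], [0.397, -0.918, 0.006], [0.0, -0.006, -1.0]]
wrist_force: [-6.8, 21.5, 7.5]
width: 0.248
grip_force: 20.0
```

Run:
```python
from h import *
ax=np.array([.588,-.0252]);c=np.array([.5884,.0208])
for th in (1.85,1.95,2.05,2.15,2.25,2.35,2.45,2.55,2.65,2.75,2.85,2.95,3.05):
    p=3.334-th;t=np.array([np.sin(p),-np.cos(p)]); k=ax+.05*np.array([np.cos(p),np.sin(p)]); print(th,np.round(k,4),np.round((k+.001*t-c)/.15,3),"tan",np.round(t,2))
```

```text
1.85 [0.5923 0.0246] [0.033 0.025] tan [ 1.   -0.09]
1.95 [0.5973 0.0239] [0.066 0.02 ] tan [ 0.98 -0.19]
2.05 [0.6021 0.0228] [0.098 0.011] tan [ 0.96 -0.28]
2.15 [0.6069 0.0211] [ 0.129 -0.   ] tan [ 0.93 -0.38]
2.25 [0.6114 0.019 ] [ 0.159 -0.015] tan [ 0.88 -0.47]
2.35 [0.6157 0.0164] [ 0.187 -0.033] tan [ 0.83 -0.55]
2.45 [0.6197 0.0135] [ 0.214 -0.053] tan [ 0.77 -0.63]
2.55 [0.6234 0.0101] [ 0.238 -0.076] tan [ 0.71 -0.71]
2.65 [0.6268 0.0064] [ 0.26  -0.101] tan [ 0.63 -0.78]
2.75 [0.6297 0.0024] [ 0.279 -0.128] tan [ 0.55 -0.83]
2.85 [ 0.6323 -0.0019] [ 0.295 -0.157] tan [ 0.47 -0.89]
2.95 [ 0.6344 -0.0065] [ 0.309 -0.188] tan [ 0.37 -0.93]
3.05 [ 0.636  -0.0112] [ 0.319 -0.22 ] tan [ 0.28 -0.96]
```

Request:
{"api": "carry_out", "payload": {
  "slide": [
    [0.033,0.025,0],
    [0.066,0.02,0],
    [0.098,0.011,0],
    [0.129,0,0],
    [0.159,-0.015,0],
    [0.187,-0.033,0],
    [0.214,-0.053,0],
    [0.238,-0.076,0],
    [0.238,-0.076,0]
  ],
  "angular": [
    [0,0,0],
    [0,0,0],
    [0,0,0],
    [0,0,0],
    [0,0,0],
    [0,0,0],
    [0,0,0],
    [0,0,0],
    [0,0,0]
  ],
  "grip": [0.9,0.9,0.9,0.9,0.9,0.9,0.9,0.9,0.9]
}}

```text
clock: 5.62
eef_pos: [0.6247, 0.0098, 0.1334]
eef_rot: [[0.918, 0.397, 0.001], [0.397, -0.918, 0.001], [0.002, -0.0, -1.0]]
wrist_force: [-1.5, 2.5, 5.3]
width: 0.247
grip_force: 20.0
```

Request:
{"api": "carry_out", "payload": {
  "slide": [
    [0.012,-0.012,0],
    [0.022,-0.025,0],
    [0.032,-0.038,0],
    [0.041,-0.052,0],
    [0.041,-0.052,0]
  ],
  "angular": [
    [0,0,0],
    [0,0,0],
    [0,0,0],
    [0,0,0],
    [0,0,0]
  ],
  "grip": [0.9,0.9,0.9,0.9,0.9]
}}

```text
clock: 6.03
eef_pos: [0.6304, 0.0025, 0.1333]
eef_rot: [[0.918, 0.397, 0.001], [0.397, -0.918, 0.001], [0.001, -0.001, -1.0]]
wrist_force: [-3.3, 4.9, 7.4]
width: 0.244
grip_force: 20.0
```

Request:
{"api": "carry_out", "payload": {
  "slide": [
    [0.008,-0.014,0],
    [0.016,-0.029,0],
    [0.016,-0.029,0],
    [0.016,-0.029,0]
  ],
  "angular": [
    [0,0,0],
    [0,0,0],
    [0,0,0],
    [0,0,0]
  ],
  "grip": [0.9,0.9,0.9,0.9]
}}

```text
clock: 6.37
eef_pos: [0.6327, -0.0016, 0.1333]
eef_rot: [[0.918, 0.397, 0.001], [0.397, -0.918, 0.001], [0.002, -0.001, -1.0]]
wrist_force: [-2.4, 5.5, 7.3]
width: 0.243
grip_force: 20.0
```

Request:
{"api": "carry_out", "payload": {
  "slide": [
    [0.006,-0.015,0],
    [0.013,-0.031,0],
    [0.013,-0.031,0],
    [0.013,-0.031,0]
  ],
  "angular": [
    [0,0,0],
    [0,0,0],
    [0,0,0],
    [0,0,0]
  ],
  "grip": [0.9,0.9,0.9,0.9]
}}

```text
clock: 6.7
eef_pos: [0.6345, -0.0054, 0.1333]
eef_rot: [[0.918, 0.397, 0.001], [0.397, -0.918, 0.003], [0.002, -0.002, -1.0]]
wrist_force: [-4.0, 8.8, 7.9]
width: 0.244
grip_force: 20.0
```

Request:
{"api": "carry_out", "payload": {
  "slide": [
    [0.001,-0.002,0],
    [0.001,-0.002,0],
    [0.001,-0.002,0],
    [0.001,-0.002,0],
    [0.001,-0.002,0],
    [0.001,-0.002,0]
  ],
  "angular": [
    [0,0,0],
    [0,0,0],
    [0,0,0],
    [0,0,0],
    [0,0,0],
    [0,0,0]
  ],
  "grip": [0.9,0.9,0.9,0.9,0.9,0.9]
}}

```text
clock: 7.2
eef_pos: [0.6345, -0.0054, 0.1333]
eef_rot: [[0.918, 0.397, 0.0], [0.397, -0.918, 0.003], [0.001, -0.003, -1.0]]
wrist_force: [-4.2, 9.4, 7.6]
width: 0.243
grip_force: 20.0
```

Request:
{"api": "carry_out", "payload": {
  "slide": [
    [0,0,0],
    [0,0,0],
    [0,0,0],
    [0,0,0.15],
    [0,0,0.4],
    [0,0,0.7],
    [0,0,0.95],
    [0,0,0.95]
  ],
  "angular": [
    [0,0,0],
    [0,0,0],
    [0,0,0],
    [0,0,0],
    [0,0,0],
    [0,0,0],
    [0,0,0],
    [0,0,0]
  ],
  "grip": [0.4,0.4,0.4,0.4,0.4,0.4,0.4,0.4]
}}

```text
clock: 7.87
eef_pos: [0.639, -0.0082, 0.2836]
eef_rot: [[0.918, 0.397, 0.014], [0.397, -0.918, -0.001], [0.013, 0.007, -1.0]]
wrist_force: [1.5, -0.3, 0.4]
width: 0.601
grip_force: 0.0
```

Request:
{"api": "carry_out", "payload": {
  "slide": [
    [-0.25,0.1,0],
    [-0.5,0.2,0],
    [-0.75,0.3,0],
    [-0.9,0.3,0],
    [-0.9,0.3,0]
  ],
  "angular": [
    [0,0,0],
    [0,0,0],
    [0,0,0],
    [0,0,0],
    [0,0,0]
  ],
  "grip": [0.4,0.4,0.4,0.4,0.4]
}}

```text
clock: 8.28
eef_pos: [0.4953, 0.0375, 0.274]
eef_rot: [[0.917, 0.399, -0.003], [0.399, -0.917, -0.001], [-0.003, -0.001, -1.0]]
wrist_force: [0.3, 0.2, -1.1]
width: 0.599
grip_force: 0.0
```

Run:
```python
from h import *
import cv2
s=state();im=read_camera("wrist");cv2.imwrite("pics/w3f.png",im[:,:,::-1])
cv2.imwrite("pics/w3.png",cv2.resize(im[0:200,60:340,::-1],None,fx=2.8,fy=2.8,interpolation=cv2.INTER_CUBIC))
t=read_camera("top");cv2.imwrite("pics/t3f.png",t[:,:,::-1])
print(s["clock"],s["eef_pos"],s["wrist_force"],s["width"])
for n,z in (("knob_mid",.14),("bottle",.14),("neck_top",.14)):
  for b in boxes_of(n,"wrist"): print(n,b, wray(((b["bbox"][0]+b["bbox"][2])/2,(b["bbox"][1]+b["bbox"][3])/2),z,s))
p=[.5576,.1245,.193]
print("pred",[wproj(cl(p,0,0,z),s) for z in(.149,.108)],wproj(cl(p,0,-.155,.107),s))
```

```text
8.2833 [0.49526715 0.03754992 0.27400706] [ 0.32794374  0.2315323  -1.06399601] 0.59945291969565
knob_mid {'bbox': [339.8, 63.5, 357.0, 91.6], 'score': 0.77} [0.62848946 0.00305429 0.14      ]
bottle {'bbox': [175.9, 64.1, 240.3, 126.7], 'score': 0.68} [0.5612253  0.11828837 0.14      ]
neck_top {'bbox': [175.8, 63.5, 242.8, 125.9], 'score': 0.81} [0.5622728 0.1174584 0.14     ]
pred [array([198.73535533,  95.90918454]), array([206.66318013,  97.68053474])] [345.2837567  129.55362611]
```

View pics/w3.png

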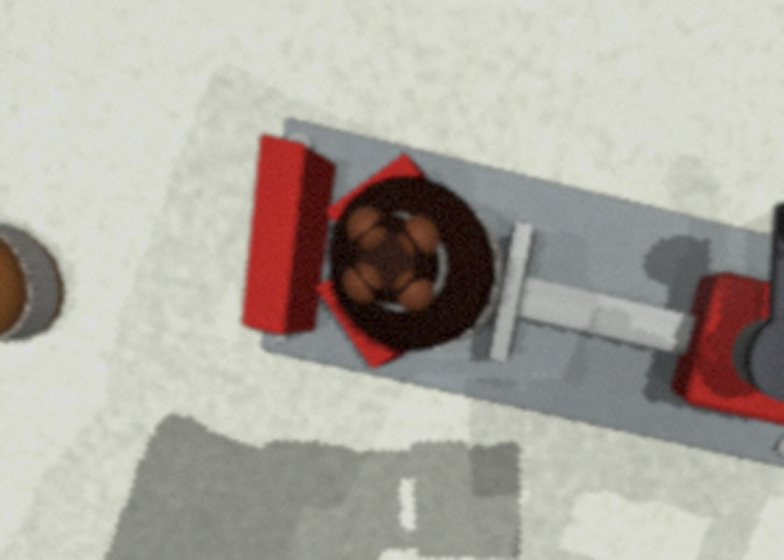

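The bottle sits in the V with the jaw touching it. The beads' centre is at crop (391,259), full-image (199.6,92.5).

Run:
```python
from h import *
import cv2
from bench import *
s=state()
print("beads",wray((199.6,92.5),.140,s))
# top view of neck: beads blob
m=cv2.imread("pics/t3f.png");cv2.imwrite("pics/t3.png",cv2.resize(m[140:210,160:280],None,fx=5,fy=5,interpolation=cv2.INTER_CUBIC))
print(s["eef_pos"])
```

```text
beads [0.56689108 0.12621838 0.14      ]
[0.50106499 0.03701308 0.27457292]
```

View pics/t3.png

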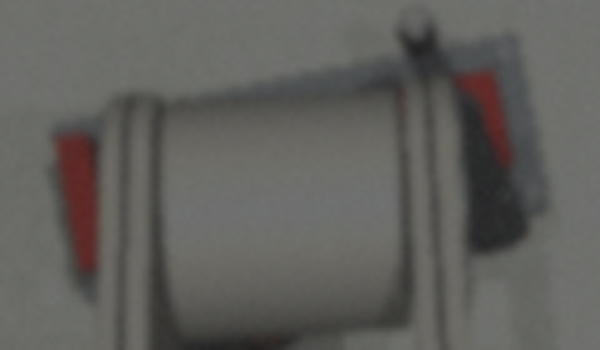

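Run:
```python
from h import *
import cv2
s=state();im=read_camera("wrist")
print(s["clock"],s["eef_pos"])
cv2.imwrite("pics/w4.png",cv2.resize(im[50:150,140:260,::-1],None,fx=5,fy=5,interpolation=cv2.INTER_CUBIC))
p=[.5582,.1269,.192]
print((wproj(cl(p,0,0,.140),s)-[140,50])*5)
print((wproj(cl(p,0,-.155,.107),s)))
```

```text
8.5333 [0.50106499 0.03701308 0.27457292]
[279.29188823 254.99256723]
[340.13116716 133.38215555]
```

View pics/w4.png

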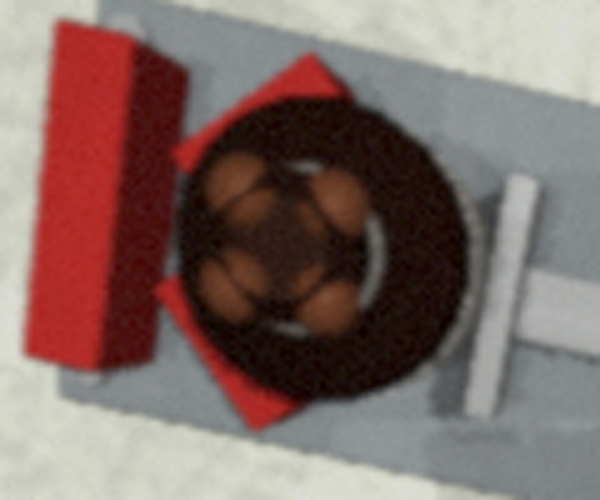

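Request:
{"api": "carry_out", "payload": {
  "slide": [
    [-0.05,-0.25,0],
    [-0.1,-0.5,0],
    [-0.15,-0.75,0],
    [-0.2,-1,0]
  ],
  "angular": [
    [0,0,0],
    [0,0,0],
    [0,0,0],
    [0,0,0]
  ],
  "grip": [0.4,0.4,0.4,0.4]
}}

```text
clock: 8.92
eef_pos: [0.47, -0.1144, 0.2742]
eef_rot: [[0.917, 0.398, 0.0], [0.398, -0.917, -0.0], [0.0, 0.0, -1.0]]
wrist_force: [1.1, 0.4, -0.1]
width: 0.601
grip_force: 0.0
```

Request:
{"api": "carry_out", "payload": {
  "slide": [
    [-0.05,-0.25,0],
    [-0.15,-0.5,0],
    [-0.25,-0.75,0],
    [-0.3,-1,0]
  ],
  "angular": [
    [0,0,0],
    [0,0,0],
    [0,0,0],
    [0,0,0]
  ],
  "grip": [0.4,0.4,0.4,0.4]
}}

```text
clock: 9.25
eef_pos: [0.4235, -0.2649, 0.2741]
eef_rot: [[0.918, 0.397, -0.001], [0.397, -0.918, 0.0], [-0.001, -0.0, -1.0]]
wrist_force: [-0.1, -0.2, 0.1]
width: 0.597
grip_force: 0.0
```

Request:
{"api": "carry_out", "payload": {
  "slide": [
    [-0.05,-0.2,-0.2],
    [-0.15,-0.4,-0.4],
    [-0.15,-0.4,-0.5],
    [-0.15,-0.4,-0.5],
    [-0.15,-0.4,-0.5],
    [-0.15,-0.4,-0.5]
  ],
  "angular": [
    [0,0,0],
    [0,0,0],
    [0,0,0],
    [0,0,0],
    [0,0,0],
    [0,0,0]
  ],
  "grip": [0.4,0.4,0.4,0.4,0.4,0.4]
}}

```text
clock: 9.75
eef_pos: [0.4031, -0.3229, 0.2001]
eef_rot: [[0.918, 0.398, 0.001], [0.398, -0.918, -0.0], [0.0, 0.001, -1.0]]
wrist_force: [-0.4, 0.0, -0.5]
width: 0.603
grip_force: 0.0
```

Run:
```python
from h import *
import cv2
s=state();im=read_camera("wrist");cv2.imwrite("pics/w5.png",im[:,:,::-1])
print(s["clock"],s["eef_pos"],s["wrist_force"],s["width"])
hsv=cv2.cvtColor(im,cv2.COLOR_RGB2HSV);mk=cv2.inRange(hsv,(20,130,60),(35,255,255))
n,_,st,ce=cv2.connectedComponentsWithStats(mk)
for i in range(1,n):
    if st[i,4]>100: print("blob",st[i],ce[i])
for b in boxes_of("cap","wrist"):
    l,t,r,bt=b["bbox"]; print(b, wray(((l+r)/2,(t+bt)/2),.012,s))
s2=state();print(s2["eef_pos"])
for c in ((.4464,-.3106),(.448,-.308)): print(c,wproj(np.array([*c,.0205]),s),wproj(np.array([*c,.053]),s))
```

```text
9.75 [ 0.40311348 -0.3228775   0.20008798] [-0.36379978  0.03602371 -0.50408081] 0.603299729365613
blob [ 243  122   41   41 1295] [262.5011583  142.48262548]
blob [ 316  141   41   39 1222] [335.68248773 159.46153846]
blob [286 211  37  33 619] [301.1453958  224.26494346]
blob [348 348  97  17 724] [396.69060773 356.32458564]
blob [439 348  18  17 123] [448.50406504 354.74796748]
blob [168 354 183  11 975] [258.33538462 359.46358974]
{'bbox': [316.1, 140.5, 355.9, 183.2], 'score': 0.87} [ 0.45851624 -0.40296427  0.012     ]
{'bbox': [287.0, 207.2, 322.9, 244.4], 'score': 0.77} [ 0.36734464 -0.40562348  0.012     ]
{'bbox': [245.1, 121.8, 283.9, 162.9], 'score': 0.67} [ 0.44537186 -0.31320082  0.012     ]
[ 0.40345399 -0.32265357  0.20074286]
(0.4464, -0.3106) [262.99091517 141.45815231] [263.57138847 144.8390267 ]
(0.448, -0.308) [261.49830258 139.28407561] [261.91901831 142.43859394]
```

View pics/w5.png

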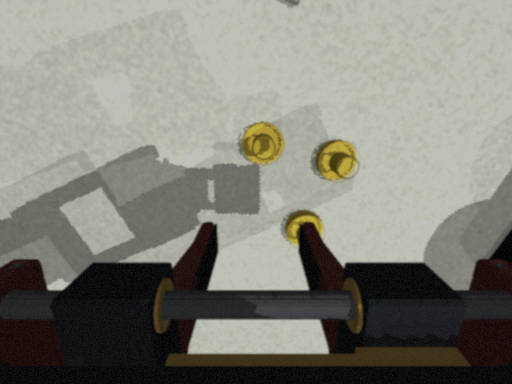

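The target cap is at pixel (262,142), world about (0.447, -0.310), and the fingers straddle it with room to spare. I descend now.

Request:
{"api": "carry_out", "payload": {
  "slide": [
    [0.15,0.04,-0.1],
    [0.29,0.085,-0.3],
    [0.29,0.085,-0.55],
    [0.29,0.085,-0.8],
    [0.29,0.085,-0.9],
    [0.29,0.085,-0.9],
    [0.29,0.085,-0.9]
  ],
  "angular": [
    [0,0,0],
    [0,0,0],
    [0,0,0],
    [0,0,0],
    [0,0,0],
    [0,0,0],
    [0,0,0]
  ],
  "grip": [0.4,0.4,0.4,0.4,0.4,0.4,0.4]
}}

```text
clock: 10.43
eef_pos: [0.4464, -0.3095, 0.0649]
eef_rot: [[0.917, 0.399, 0.0], [0.399, -0.917, -0.0], [0.0, 0.0, -1.0]]
wrist_force: [0.5, -0.1, 0.4]
width: 0.599
grip_force: 0.0
```

Request:
{"api": "carry_out", "payload": {
  "slide": [
    [0,0,-0.07],
    [0,0,-0.14],
    [0,0,-0.14],
    [0,0,-0.14]
  ],
  "angular": [
    [0,0,0],
    [0,0,0],
    [0,0,0],
    [0,0,0]
  ],
  "grip": [0.4,0.4,0.4,0.4]
}}

```text
clock: 10.77
eef_pos: [0.4457, -0.3099, 0.0435]
eef_rot: [[0.918, 0.397, 0.0], [0.397, -0.918, 0.0], [0.0, 0.0, -1.0]]
wrist_force: [-1.1, -0.3, 0.3]
width: 0.601
grip_force: 0.0
```

Request:
{"api": "carry_out", "payload": {
  "slide": [
    [0,0,0],
    [0,0,0],
    [0,0,0],
    [0,0,0],
    [0,0,0],
    [0,0,0],
    [0,0,0]
  ],
  "angular": [
    [0,0,0],
    [0,0,0],
    [0,0,0],
    [0,0,0],
    [0,0,0],
    [0,0,0],
    [0,0,0]
  ],
  "grip": [0.9,0.9,0.9,0.9,0.9,0.9,0.9],
  "newtons": 35
}}

```text
clock: 11.35
eef_pos: [0.4458, -0.3101, 0.0436]
eef_rot: [[0.918, 0.397, 0.0], [0.397, -0.918, -0.0], [0.0, 0.0, -1.0]]
wrist_force: [-0.8, -1.4, 3.3]
width: 0.288
grip_force: 35.0
```

Request:
{"api": "carry_out", "payload": {
  "slide": [
    [0,0,0.15],
    [0,0,0.4],
    [0,0,0.65],
    [0,0,0.9],
    [0.03,0.2,1],
    [0.08,0.45,1],
    [0.14,0.7,1],
    [0.2,0.95,1]
  ],
  "angular": [
    [0,0,0],
    [0,0,0],
    [0,0,0],
    [0,0,0],
    [0,0,0],
    [0,0,0],
    [0,0,0],
    [0,0,0]
  ],
  "grip": [0.9,0.9,0.9,0.9,0.9,0.9,0.9,0.9]
}}

```text
clock: 12.02
eef_pos: [0.4757, -0.1662, 0.194]
eef_rot: [[0.918, 0.396, 0.001], [0.396, -0.918, -0.0], [0.001, 0.001, -1.0]]
wrist_force: [0.4, -0.2, 0.0]
width: 0.288
grip_force: 35.0
```

Request:
{"api": "carry_out", "payload": {
  "slide": [
    [0.06,0.2,0.2],
    [0.1,0.4,0.4],
    [0.15,0.6,0.4],
    [0.2,0.8,0.4],
    [0.25,0.95,0.4]
  ],
  "angular": [
    [0,0,0],
    [0,0,0],
    [0,0,0],
    [0,0,0],
    [0,0,0]
  ],
  "grip": [0.9,0.9,0.9,0.9,0.9]
}}

```text
clock: 12.43
eef_pos: [0.5134, -0.0227, 0.2541]
eef_rot: [[0.917, 0.398, 0.001], [0.398, -0.917, 0.0], [0.001, 0.0, -1.0]]
wrist_force: [0.5, -0.2, -0.3]
width: 0.285
grip_force: 35.0
```

Request:
{"api": "carry_out", "payload": {
  "slide": [
    [0.1,0.25,0],
    [0.2,0.5,0],
    [0.27,0.7,0],
    [0.27,0.8,0],
    [0.27,0.8,0],
    [0.27,0.8,0]
  ],
  "angular": [
    [0,0,0],
    [0,0,0],
    [0,0,0],
    [0,0,0],
    [0,0,0],
    [0,0,0]
  ],
  "grip": [0.9,0.9,0.9,0.9,0.9,0.9]
}}

```text
clock: 12.93
eef_pos: [0.5533, 0.0956, 0.2529]
eef_rot: [[0.917, 0.399, -0.001], [0.399, -0.917, -0.0], [-0.001, -0.0, -1.0]]
wrist_force: [0.4, -0.1, -0.0]
width: 0.287
grip_force: 35.0
```

Run:
```python
from h import *
import cv2
s=state();im=read_camera("wrist");sc=read_camera("scene")
print(s["clock"],s["eef_pos"])
a=cv2.resize(im[60:260,130:350,::-1],(400,364),interpolation=cv2.INTER_CUBIC)
b=cv2.resize(sc[110:210,250:360,::-1],(400,364),interpolation=cv2.INTER_CUBIC)
cv2.imwrite("pics/w6.png",np.hstack([a,b]))
f=lambda P:(wproj(P,s)-[130,60])*400/220
for c in((.5615,.128),(.5582,.1269)): print(f(np.array([*c,.14])))
R=s["eef_rot"];
for z,r in((.2529-.0436,.025),):print([np.round(f(s["eef_pos"]+np.array([dx,dy,z-s["eef_pos"][2]]))) for dx,dy in((r,0),(-r,0),(0,r),(0,-r))])
```

```text
12.9333 [0.55326963 0.09562095 0.2529472 ]
[182.74388382 207.92260855]
[182.34973948 214.31587588]
[array([258., 242.]), array([209., 346.]), array([176., 273.]), array([289., 318.])]
```

View pics/w6.png

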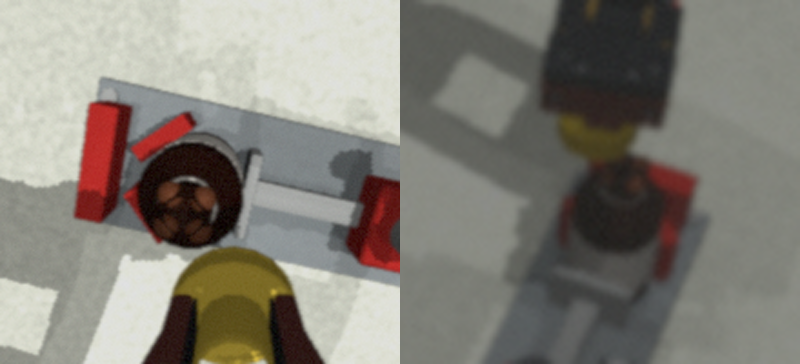

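The beads' centre is at (185,211) in the left crop. The held cap's front edge is at row 247, spanning columns 172 to 293. I'll work out the cap's offset in the hand from these.

Run:
```python
from h import *
s=state()
f=lambda P:(wproj(P,s)-[130,60])*400/220
for ox in(-.004,-.002,0,.002):
  for z in(-.0436,-.0231):
    q=np.array([f(s["eef_pos"]+s["eef_rot"]@np.array([ox+.025*np.cos(a),.025*np.sin(a),-z])) for a in np.arange(0,6.28,.02)])
    print(ox,z,q.min(0).round(),q.max(0).round())
for c in((.560,.1267),(.5605,.1262)): print(f(np.array([*c,.14])))
```

```text
-0.004 -0.0436 [172. 246.] [294. 359.]
-0.004 -0.0231 [165. 264.] [301. 387.]
-0.002 -0.0436 [172. 242.] [294. 355.]
-0.002 -0.0231 [165. 258.] [301. 382.]
0 -0.0436 [171. 237.] [295. 351.]
0 -0.0231 [165. 253.] [301. 378.]
0.002 -0.0436 [171. 232.] [295. 347.]
0.002 -0.0231 [165. 248.] [301. 373.]
[181.59235089 210.51647122]
[182.82228012 210.03574206]
```

Request:
{"api": "carry_out", "payload": {
  "slide": [
    [0.03,0.1,0],
    [0.065,0.213,0],
    [0.065,0.213,-0.15],
    [0.065,0.213,-0.3],
    [0.065,0.213,-0.35],
    [0.065,0.213,-0.35],
    [0.065,0.213,-0.35]
  ],
  "angular": [
    [0,0,0],
    [0,0,0],
    [0,0,0],
    [0,0,0],
    [0,0,0],
    [0,0,0],
    [0,0,0]
  ],
  "grip": [0.9,0.9,0.9,0.9,0.9,0.9,0.9]
}}

```text
clock: 13.62
eef_pos: [0.5636, 0.1267, 0.2011]
eef_rot: [[0.918, 0.397, -0.0], [0.397, -0.918, -0.0], [-0.0, -0.0, -1.0]]
wrist_force: [0.3, 0.2, -0.4]
width: 0.286
grip_force: 35.0
```

Request:
{"api": "carry_out", "payload": {
  "slide": [
    [0,0,-0.02],
    [0,0,-0.04],
    [0,0,-0.06],
    [0,0,-0.06]
  ],
  "angular": [
    [0,0,0],
    [0,0,0],
    [0,0,0],
    [0,0,0]
  ],
  "grip": [0.9,0.9,0.9,0.9]
}}

```text
clock: 13.95
eef_pos: [0.5634, 0.1269, 0.1919]
eef_rot: [[0.918, 0.397, 0.0], [0.397, -0.918, 0.0], [0.0, 0.0, -1.0]]
wrist_force: [-0.4, -0.1, 0.0]
width: 0.287
grip_force: 35.0
```

Request:
{"api": "carry_out", "payload": {
  "slide": [
    [0,0,-0.01],
    [0,0,-0.02],
    [0,0,-0.03],
    [0,0,-0.03]
  ],
  "angular": [
    [0,0,0],
    [0,0,0],
    [0,0,0],
    [0,0,0]
  ],
  "grip": [0.9,0.9,0.9,0.9]
}}

```text
clock: 14.28
eef_pos: [0.5637, 0.1273, 0.1879]
eef_rot: [[0.918, 0.397, 0.0], [0.397, -0.918, 0.001], [0.001, -0.0, -1.0]]
wrist_force: [-1.4, 0.4, 5.0]
width: 0.289
grip_force: 35.0
```

Request:
{"api": "carry_out", "payload": {
  "slide": [
    [0,0,-0.007],
    [0,0,-0.014],
    [0,0,-0.021],
    [0,0,-0.021]
  ],
  "angular": [
    [0,0,0],
    [0,0,0],
    [0,0,0],
    [0,0,0]
  ],
  "grip": [0.9,0.9,0.9,0.9]
}}

```text
clock: 14.62
eef_pos: [0.5642, 0.1275, 0.1859]
eef_rot: [[0.918, 0.397, 0.002], [0.397, -0.918, 0.001], [0.002, 0.0, -1.0]]
wrist_force: [-2.2, 0.8, 11.5]
width: 0.287
grip_force: 35.0
```

Request:
{"api": "carry_out", "payload": {
  "slide": [
    [-0.004,0,-0.008],
    [-0.004,0,-0.016],
    [-0.004,0,-0.024],
    [-0.004,0,-0.024]
  ],
  "angular": [
    [0,0,0],
    [0,0,0],
    [0,0,0],
    [0,0,0]
  ],
  "grip": [0.9,0.9,0.9,0.9]
}}

```text
clock: 14.95
eef_pos: [0.563, 0.1272, 0.1808]
eef_rot: [[0.918, 0.398, 0.001], [0.398, -0.918, 0.0], [0.001, -0.0, -1.0]]
wrist_force: [1.1, 2.2, -2.9]
width: 0.284
grip_force: 35.0
```

Request:
{"api": "carry_out", "payload": {
  "slide": [
    [0,0,-0.01],
    [0,0,-0.02],
    [0,0,-0.03],
    [0,0,-0.035],
    [0,0,-0.035],
    [0,0,-0.035]
  ],
  "angular": [
    [0,0,0],
    [0,0,0],
    [0,0,0],
    [0,0,0],
    [0,0,0],
    [0,0,0]
  ],
  "grip": [0.9,0.9,0.9,0.9,0.9,0.9]
}}

```text
clock: 15.45
eef_pos: [0.5628, 0.127, 0.1756]
eef_rot: [[0.918, 0.398, -0.0], [0.398, -0.918, -0.0], [-0.0, 0.0, -1.0]]
wrist_force: [-0.7, -1.0, 5.3]
width: 0.285
grip_force: 35.0
```

Bottomed at the predicted height (0.1756). I push a little more to reach about 10–11 N.

Request:
{"api": "carry_out", "payload": {
  "slide": [
    [0,0,-0.005],
    [0,0,-0.005],
    [0,0,-0.005],
    [0,0,-0.005],
    [0,0,-0.005]
  ],
  "angular": [
    [0,0,0],
    [0,0,0],
    [0,0,0],
    [0,0,0],
    [0,0,0]
  ],
  "grip": [0.9,0.9,0.9,0.9,0.9]
}}

```text
clock: 15.87
eef_pos: [0.5629, 0.127, 0.1756]
eef_rot: [[0.918, 0.398, 0.0], [0.398, -0.918, -0.0], [0.0, 0.0, -1.0]]
wrist_force: [-3.9, 0.1, 11.5]
width: 0.286
grip_force: 35.0
```

Request:
{"api": "carry_out", "payload": {
  "slide": [
    [0,0,0],
    [0,0,0],
    [0,0,0],
    [0,0,0],
    [0,0,0],
    [0,0,0]
  ],
  "angular": [
    [0,0,0],
    [0,0,0],
    [0,0,0],
    [0,0,0],
    [0,0,0],
    [0,0,0]
  ],
  "grip": [0.9,0.9,0.9,0.9,0.9,0.9]
}}

```text
clock: 16.37
eef_pos: [0.5629, 0.127, 0.1756]
eef_rot: [[0.918, 0.397, 0.0], [0.397, -0.918, -0.0], [0.0, 0.0, -1.0]]
wrist_force: [-2.8, -0.5, 11.1]
width: 0.285
grip_force: 35.0
```

Run:
```python
from h import *
import cv2
im=read_camera("wrist");sc=read_camera("scene")
a=cv2.resize(im[20:260,110:374,::-1],(400,364));b=cv2.resize(sc[110:210,250:360,::-1],(400,364))
cv2.imwrite("pics/w7.png",np.hstack([a,b]));print(state()["wrist_force"])
```

```text
[-3.8960641   0.84222299 10.39796646]
```

View pics/w7.png

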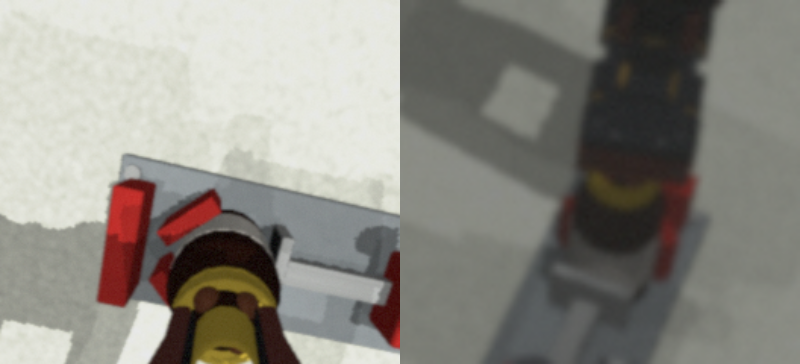

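Run:
```python
from h import *
s=state()
f=lambda P:(wproj(P,s)-[110,20])*400/264
E=s["eef_pos"]
for z in(.132,.1525):
    q=np.array([f(E+s["eef_rot"]@np.array([.025*np.cos(a),.025*np.sin(a),E[2]-z])) for a in np.arange(0,6.28,.02)]); print(z,q.min(0).round(),q.max(0).round())
for z in (.14,.15,.155): print(z,f(np.array([E[0],E[1],z])),[np.round(f(np.array([E[0]+.0145*np.cos(a),E[1]+.0145*np.sin(a),z]))) for a in np.arange(0,6.28,np.pi/4)])
import cv2
im=read_camera("wrist");cv2.imwrite("pics/w8.png",cv2.resize(im[150:270,190:330,::-1],None,fx=5,fy=5,interpolation=cv2.INTER_CUBIC))
```

```text
0.132 [173. 258.] [276. 353.]
0.1525 [168. 271.] [281. 375.]
0.14 [224.44988894 313.85920986] [array([237., 287.]), array([213., 287.]), array([196., 302.]), array([196., 324.]), array([212., 340.]), array([236., 340.]), array([253., 325.]), array([253., 303.])]
0.15 [224.47970234 323.03041267] [array([238., 295.]), array([212., 295.]), array([194., 311.]), array([194., 334.]), array([212., 350.]), array([236., 350.]), array([254., 335.]), array([255., 312.])]
0.155 [224.49579489 327.98080401] [array([238., 299.]), array([212., 299.]), array([194., 316.]), array([194., 339.]), array([211., 355.]), array([237., 356.]), array([255., 340.]), array([256., 317.])]
```

View pics/w8.png

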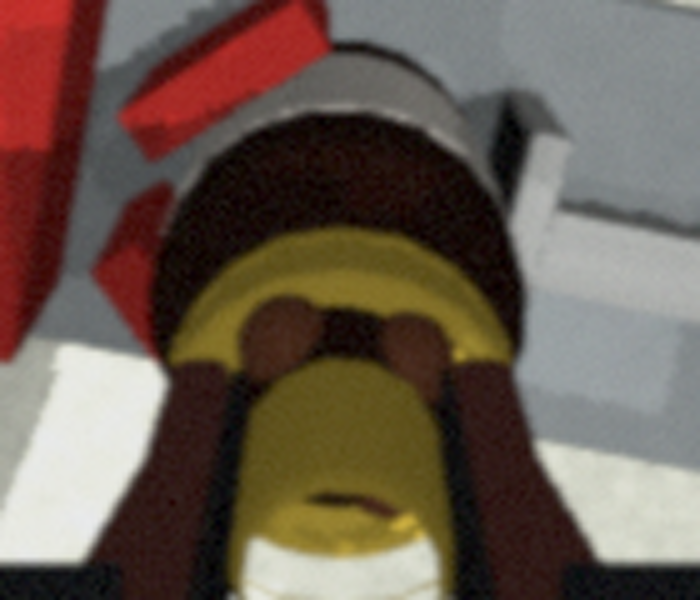

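The cap's height, the force drop and the bead positions all match the cap being home. The beads show through the ring around the spout, at the heights expected for that. I hand the job in while pressing with about 11 N.

```bash
python3 -c "
from bench import *
s=state();print(s['wrist_force'],s['clock']);print(finish_job())"
```

```text
[-3.50971314 -1.12295426 11.46426127] 16.5167
the job is handed in; nothing more can be done
None
```

I turned the crank to its stall with about 10 N at the knob so the jaw grips the bottle against the V-block, then pressed the yellow cap down until it clicked and bottomed; I handed the job in at 16.5 s with the fingers still pushing at about 11 N.

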